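# Scan and peel off the pan cover

## Robot

A 6-joint arm with a two-finger parallel gripper is mounted at the origin on the work surface. World frame = base frame: x ahead of the robot, y to its left, z up, the work surface at z = 0. Lengths are in m, angles in rad, forces in N, time in s.
With the tool pointing down it reaches from about 0.4 to 0.825 m from the base axis. Payload 7 kg.
Tool frame: the origin (TCP) lies on the centre line of the jaws, within the pads' length; the fingertips stand tip_reach ahead of it and the grasp point (between the pads) is the TCP (tip_reach is the distance from the TCP to the fingertips, in m); z points along the fingers, y is the line along which they close (so a half turn about z gives the same grasp; the last joint's range is limited). The gripper opens to 88 mm and grips with 3 to 60 N. Pads are 19 mm wide; open, the fingers measure 130 mm over their backs; the gripper's body (78 mm by 193 mm) begins 47 mm behind the grasp point.
Start: joints at [0.288, 0.359, 0.012, 0, -1.224, -0.288], TCP at [0.675, -0, 0.224] pointing down, gripper open.
Joint ranges: [-3.07, 3.07], [-1.43, 2.12], [-1.02, 1.25], [-3.03, 1.67], [-3.05, -0], [-3.03, 3.03]. Speed limits (rad/s): [2.39, 2.39, 3.01, 3.14, 3.14, 3.14].

## Interface

Orientations are given as [roll, pitch, yaw] about the fixed x, y, z axes, in that order (R = Rz(yaw) Ry(pitch) Rx(roll)).
In Python, from station import get_state, grab_frame, calibration, job_done, find_in, mark_of, tip_reach gives the robot as it stands.
- The arm moves only by the shell command python3 -m handwheel 'ROWS' [OPENING] [FORCE]. ROWS is JSON, a list of rows, each an object with "delta_pos": the shift along the world's x, y, z in units of 30 mm (1.0 is 30 mm), a list of three; "dr": the turn, a rotation vector about the world's x, y, z in degrees, a list of three. In form: [{"delta_pos": [tx, ty, tz], "dr": [rx, ry, rz]}, ...]. A call has 1 to 10 rows; each row shifts and turns the commanded pose from where the row before left it; what a row does not reach is not made up. A row lasts 1/10 s, in which the tool goes at most 50 mm and 8.59 degrees, less where a joint would pass 70% of its speed; a pose out of reach is approached as far as the arm can. A call is refused whole if a number of a shift passes 1 or a number of a turn 8.59, either way. A call with a gripper value outside its range is refused whole. OPENING is the closure, from -1 (fully open) to 1 (shut), set as the call begins (- or left out, the last holds). The fingers move at their own pace and stop on an object; FORCE is the grip in N (left out, the last holds). Time passes only in rows, so rows that do not move let the fingers close. It gives the time, the measured TCP pose, the force, the opening and the grip force at its end, in the units of the state.
- get_state(): the state, without advancing time (a new reading comes with each control period).
- grab_frame(name): name is "scene" or "side" or "wrist"; returns the picture (384x512x3 uint8, red, green, blue); there is no depth.
- calibration(name): a dict with "fx", "fy", "cx", "cy" (pixels), "extrinsics" (4x4, takes a point from world to camera coordinates). Camera axes: x right, y down, z forward; pixel columns grow to the right and rows downward; lengths in m; the calibration is good to about 2 mm. A picture is of the moment at which its call begins: read the wrist's pose just before it. calibration takes no time and is no camera call; for the wrist camera it gives the pose at the moment of the call.
- job_done(): hands the job in; it is judged then, once.
Trained networks look in the newest picture that a camera, given by its name, has taken for a name from the list of things; names that differ only in an ending like _2 or _b are one class to them, and where a whole thing is asked for, a point or a joint stands for the part that bears it (a point fixed in the world has none). Each returns a list of dicts, best first, with "conf" (0 to 1); they miss things now and then, are a little off and sometimes report something else, mostly with a low value. They report only what shows in the picture. A call takes as long as a camera call.
- find_in(camera, query): "location" ([column, row] in pixels, amid what is visible of it).
- mark_of(camera, query): "location" ([column, row] in pixels: a listed point, or the origin of a listed thing).
The state is a dict: "t": time; "q": joint angles; "qd": joint speeds; "joint_efforts": joint torques, N m; "eef_pos": TCP position; "ee_rot": TCP orientation; "force": force on the tool from outside, world axes, zero at the start; "moment": the same for the moment, N m; "width": finger opening in m; "gripper_force": force on a finger pad.
Only numpy, scipy, OpenCV 4.12 (cv2) and the standard library are available. Lean on these libraries where they do the work, as an engineer would, in place of code of your own. Each camera call takes 0.05 s, during which the arm holds its last target. There are 200 camera calls.

## Task

Take the code scanner out of its dock, aim its window straight at the middle of the code tag on the aluminium cover from about 6 cm above, hold it steady there for a good second without touching the cover, and stand the scanner back in its dock. Then take the cover by its corner lug and peel it off the clinging pan below: raise the lug corner first, while the opposite corner stays down on the pan, then lift the whole cover clear. Finish while still holding it still by the lug, roughly level and face up, at least 20 cm above the bench and touching nothing else, with both pans left where they stood and the other things undisturbed.

Things in the scene. Friction and masses are not known exactly. Their poses are not given: they have to be found in the camera images.
- cover: Aluminium sheet cover, 0.2 kg, top of a stack on two steel pans. Plate 210 (x) x 160 (y) x 4 mm, top face at z = 16 mm; below it a skirt 192 x 142 mm reaches 12 mm down into the upper pan (3 mm play). Origin: centre of the skirt's underside, z up. Upright lug at its (-x, -y) corner. Four spring nubs in the upper pan's rim cling to the skirt, about 1 N drag each, for the first 8 mm of lift.
- lug (a point): Middle of the top edge of the cover's upright lug: 10 mm thick, 40 mm wide, 36 mm high above the cover's top face, centred at x = -80, y = -55 mm of the cover. Its broad faces look along the cover's (-1,-1) and (+1,+1) directions: grip from above, closing along that line. Same axes as the cover.
- near_corner (a point): The cover's corner by the lug (x = -105, y = -80 mm of the cover), on the top face. Same axes as the cover.
- far_corner (a point): The cover's opposite corner (x = +105, y = +80 mm of the cover), on the top face. Same axes as the cover.
- tag (a point): Centre of the 44 mm square white tag with a black block code on the cover's top face, at x = 40, y = 18 mm of the cover. Same axes as the cover.
- pan_a: Upper steel pan, 210 x 160 x 40 mm, 0.9 kg, loose, right under the cover; origin: centre of its underside, same axes as the cover. Its rim top (z = 40 mm) carries the cover's plate; the cover's origin sits at z = 28 mm in it. It only rests nested in the lower pan, so a jerk or sideways drag shifts it.
- pan_b: Lower steel pan, same as the upper one, loose on the bench; origin: centre of its underside. The upper pan's origin sits 28 mm above it. The whole stack is 72 mm high, the lug's top 108 mm.
- scanner: Stick-shaped code scanner, 0.16 kg, standing nose down in the dock. Origin: centre of the nose's end, z up along the stick to its top at 170 mm. Grey body 40 (x) x 30 (y) mm from z = 25 to 170 mm, with a black grip sleeve (31 mm across y) from z = 115 to 165 mm; nose 24 x 20 mm. It looks along its own -z.
- scan_window (a point): The scanner's window: centre of the nose's end, same point and axes as scanner.
- dock: Black dock, fixed to the bench: open-topped upright socket, inside 54 (x) x 44 (y) mm, outside 64 x 54 mm, on a 100 x 90 mm foot. Origin: centre of the underside. Inner floor 9 mm above the bench, mouth 69 mm above the bench. The scanner stands in it with x along the dock's x (7 mm play each side).
- paste_jar: Bystander: white jar with black cap, 70 mm diameter, 85 mm high; origin centre of the underside.
- tube_offcut: Bystander: square aluminium tube offcut 170 x 30 x 30 mm, lying along its x; origin centre of the underside.
- wire_spool: Bystander: black spool, 90 mm diameter, 35 mm high, lying flat; origin centre of the underside.
- wire_brush: Bystander: hand brush lying along its x; origin at its underside.

How it is judged:
By the outcome, as a careful person would: the job done as asked, in the order asked, and still so for the second after the job is handed in, while the arm keeps its last pose, push and grip.
It also fails if it takes over 58 s, if anything falls off the work surface, if the arm or the gripper's body presses on something with over 40 N, if the wrist force passes 120 N, or if a joint passes its speed limit or range.

## Working session

There is one attempt and no reset: what is moved stays moved. The work goes in short steps, Python scripts to look and compute and a shell command to move; the robot and the scene stay as the last step left them, time stands still between calls to the robot, and variables do not carry over. Pictures are saved under pics/ and viewed, at most 10 in all, crops included, and the job is handed in when it is done.

```bash
mkdir -p pics; cat > h.py <<'E'
from station import *
import numpy as np, cv2
from scipy.spatial.transform import Rotation as R
def cal(c):
    k=calibration(c); return k,np.array(k["extrinsics"])
def ray(c,px,z,k=None):
    k,E=k or cal(c)
    d=E[:3,:3].T@np.array([(px[0]-k["cx"])/k["fx"],(px[1]-k["cy"])/k["fy"],1]); o=-E[:3,:3].T@E[:3,3]
    return o+d*(z-o[2])/d[2]
def proj(c,P,k=None):
    k,E=k or cal(c); p=(E[:3,:3]@np.atleast_2d(P).T).T+E[:3,3]
    return np.c_[p[:,0]/p[:,2]*k["fx"]+k["cx"],p[:,1]/p[:,2]*k["fy"]+k["cy"]]
def save(im,n): cv2.imwrite("pics/"+n,im[:,:,::-1])
E
python3 - <<'E'
from h import *
s=get_state();print(s["t"],s["eef_pos"],s["ee_rot"],tip_reach)
H=dict(lug=.108,near_corner=.072,far_corner=.072,tag=.072,scanner=.009,dock=0,pan_a=.028,paste_jar=0,tube_offcut=0,wire_spool=0,wire_brush=0)
ims=[]
for c in("scene","side"):
    im=grab_frame(c);ims.append(im)
    for n,z in H.items():
        r=mark_of(c,n)[:2]
        for d in r: print(c,n,np.round(d["location"]),round(d["conf"],2),ray(c,d["location"],z).round(3))
save(np.hstack(ims)[:, :],"a.png")
im=cv2.imread("pics/a.png");cv2.imwrite("pics/a2.png",cv2.resize(im,(800,300)))
E
```

```text
0.0 [ 6.74546153e-01 -3.31254394e-06  2.23433520e-01] [ 3.14000749e+00 -1.31942010e-04 -1.57090651e+00] 0.019
scene lug [220. 155.] 0.61 [ 0.495 -0.143  0.108]
scene lug [330. 192.] 0.37 [0.62  0.182 0.108]
scene near_corner [216. 156.] 0.94 [ 0.461 -0.163  0.072]
scene near_corner [218. 159.] 0.2 [ 0.475 -0.154  0.072]
scene far_corner [241. 224.] 0.58 [ 0.724 -0.056  0.072]
scene scanner [334. 188.] 0.82 [0.509 0.213 0.009]
scene dock [332. 190.] 0.7 [0.509 0.206 0.   ]
scene paste_jar [241. 223.] 0.75 [ 0.662 -0.063  0.   ]
scene paste_jar [316. 265.] 0.6 [0.788 0.154 0.   ]
scene tube_offcut [114. 212.] 0.96 [ 0.652 -0.446  0.   ]
scene wire_spool [392. 183.] 0.64 [0.461 0.396 0.   ]
scene wire_brush [398. 245.] 0.86 [0.705 0.381 0.   ]
side lug [301. 159.] 0.74 [ 0.499 -0.144  0.108]
side near_corner [308. 165.] 0.78 [ 0.478 -0.164  0.072]
side far_corner [218. 183.] 0.81 [ 0.723 -0.058  0.072]
side far_corner [287. 281.] 0.19 [0.512 0.245 0.072]
side tag [249. 175.] 0.91 [ 0.643 -0.1    0.072]
side tag [266. 177.] 0.55 [ 0.593 -0.099  0.072]
side scanner [287. 279.] 0.86 [0.513 0.193 0.009]
side dock [286. 280.] 0.84 [0.515 0.189 0.   ]
side pan_a [265. 186.] 0.69 [ 0.597 -0.11   0.028]
side pan_a [266. 196.] 0.66 [ 0.591 -0.066  0.028]
side paste_jar [269. 184.] 0.59 [ 0.591 -0.15   0.   ]
side paste_jar [180. 262.] 0.58 [0.782 0.167 0.   ]
side tube_offcut [255. 132.] 0.64 [ 0.669 -0.427  0.   ]
side wire_spool [309. 363.] 0.73 [0.455 0.384 0.   ]
side wire_brush [189. 348.] 0.88 [0.703 0.381 0.   ]
```

View pics/a2.png

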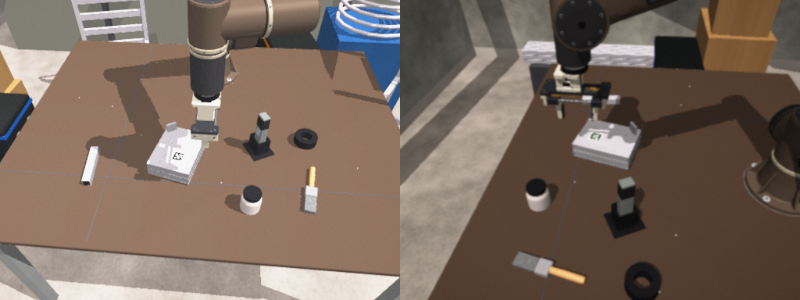

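Cover is around (0.60, -0.11) with yaw about -14°. The scanner stands at about (0.512, 0.193). I'll go above the scanner for a close look.

```bash
python3 -m handwheel '[{"delta_pos":[-0.5,0.5,0.5],"dr":[0,0,0]},{"delta_pos":[-0.5,0.6,0.5],"dr":[0,0,0]},{"delta_pos":[-0.5,0.6,0.5],"dr":[0,0,0]},{"delta_pos":[-0.5,0.6,0.5],"dr":[0,0,0]},{"delta_pos":[-0.5,0.6,0.5],"dr":[0,0,0]},{"delta_pos":[-0.5,0.6,0.5],"dr":[0,0,0]},{"delta_pos":[-0.5,0.6,0],"dr":[0,0,0]},{"delta_pos":[-0.5,0.6,0],"dr":[0,0,0]},{"delta_pos":[-0.5,0.6,0],"dr":[0,0,0]},{"delta_pos":[-0.5,0.6,0],"dr":[0,0,0]}]' -1
python3 -m handwheel '[{"delta_pos":[0,0,0],"dr":[0,0,0]},{"delta_pos":[0,0,0],"dr":[0,0,0]}]'
python3 - <<'E'
from h import *
s=get_state();k=cal("wrist");im=grab_frame("wrist");save(im,"w1.png");print(s["t"],s["eef_pos"],s["ee_rot"])
E=k[1];print("cam",-E[:3,:3].T@E[:3,3])
for n,z in dict(scanner=.009,dock=0).items():
    for f in(mark_of,find_in):
        for d in f("wrist",n)[:2]: print(n,f.__name__,np.round(d["location"]),round(d["conf"],2),ray("wrist",d["location"],z,k).round(4))
E
```

```text
t: 2.2
eef_pos: [0.5243, 0.1776, 0.3146]
ee_rot: [-3.141, 0.0, -1.571]
force: [0.6, 0.4, 1.1]
width: 0.0877
gripper_force: 0.0
t: 2.4
eef_pos: [0.5248, 0.1773, 0.3147]
ee_rot: [-3.141, 0.0, -1.57]
force: [0.2, 0.5, 0.5]
width: 0.0877
gripper_force: 0.0
2.4 [0.5248283  0.17730735 0.31469136] [-3.14107662e+00  2.50174203e-04 -1.56951761e+00]
cam [0.5254375  0.096224   0.47479498]
scanner call [258. 167.] 0.67 [0.5171 0.1983 0.009 ]
scanner call [264. 188.] 0.91 [0.5059 0.2336 0.009 ]
dock call [261. 168.] 0.94 [0.511  0.2027 0.    ]
dock call [265. 157.] 0.94 [0.5047 0.1836 0.    ]
dock call [118. 253.] 0.62 [0.7663 0.3581 0.    ]
```

View pics/w1.png

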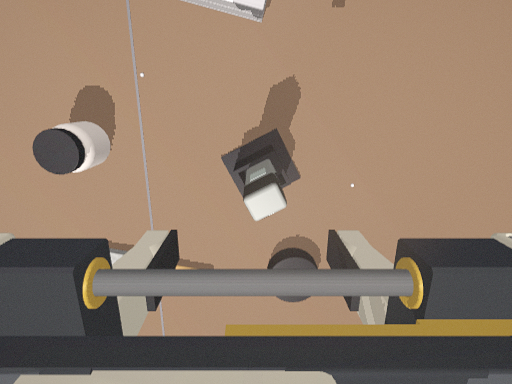

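The wrist picture shows the dock foot with corners at about (275,130), (222,158) and (300,178), and the scanner's light top around (265,203). I'll work out the dock yaw from the foot edges and the top's rectangle.

```bash
python3 - <<'E'
from h import *
k=cal("wrist");im=cv2.imread("pics/w1.png")
for a,b in(((275,130),(222,158)),((275,130),(300,178))):
    A,B=ray("wrist",a,.004,k),ray("wrist",b,.004,k);d=(B-A)[:2];print(d.round(3),np.hypot(*d).round(3),np.degrees(np.arctan2(d[1],d[0])).round(1))
g=cv2.cvtColor(im,cv2.COLOR_BGR2HSV);m=((g[...,2]>150)&(g[...,1]<60)).astype(np.uint8);m[:175]=0;m[230:]=0;m[:,:235]=0;m[:,300:]=0
c=max(cv2.findContours(m,0,2)[0],key=cv2.contourArea);b=cv2.boxPoints(cv2.minAreaRect(c));print(b.round(0))
P=np.array([ray("wrist",q,.179,k) for q in b]);print(P.round(4),P.mean(0).round(4))
for i in range(2):
    d=P[i+1]-P[i];print(np.hypot(*d[:2]).round(3),np.degrees(np.arctan2(d[1],d[0])).round(1))
cv2.imwrite("pics/w1c.png",cv2.resize(im[120:230,210:310],None,fx=5,fy=5,interpolation=2))
E
```

```text
[0.084 0.044] 0.095 27.7
[-0.043  0.077] 0.088 118.9
[[242. 199.]
 [275. 183.]
 [287. 206.]
 [254. 223.]]
[[0.5366 0.1946 0.179 ]
 [0.5022 0.1766 0.179 ]
 [0.4891 0.2025 0.179 ]
 [0.5242 0.2214 0.179 ]] [0.513  0.1988 0.179 ]
0.039 -152.4
0.029 116.8
```

View pics/w1c.png

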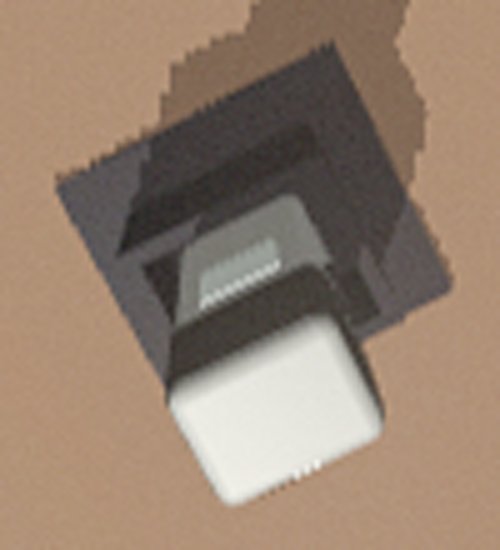

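```bash
python3 -m handwheel '[{"delta_pos":[-0.05,0.09,0],"dr":[0,0,-7.8]},{"delta_pos":[-0.05,0.09,0],"dr":[0,0,-7.8]},{"delta_pos":[-0.05,0.09,0],"dr":[0,0,-7.8]},{"delta_pos":[-0.05,0.09,0],"dr":[0,0,-7.8]},{"delta_pos":[-0.05,0.09,0],"dr":[0,0,-7.8]},{"delta_pos":[-0.05,0.09,0],"dr":[0,0,-7.8]},{"delta_pos":[-0.05,0.09,0],"dr":[0,0,-7.8]},{"delta_pos":[-0.05,0.09,0],"dr":[0,0,-7.8]},{"delta_pos":[0,0,-0.7],"dr":[0,0,0]},{"delta_pos":[0,0,-0.7],"dr":[0,0,0]}]'
python3 - <<'E'
from h import *
k=cal("wrist");im=grab_frame("wrist");s=get_state();print(s["t"],s["eef_pos"],s["ee_rot"])
g=cv2.cvtColor(im,cv2.COLOR_RGB2HSV)
t=proj("wrist",[[.513,.199,.179]],k);print(t)
for q in ((.513,.199,.179),): cv2.circle(im,tuple(int(v) for v in t[0]),3,(255,0,0),-1)
save(im,"w2.png")
E
```

```text
t: 3.65
eef_pos: [0.5135, 0.1985, 0.2722]
ee_rot: [3.141, 0.001, -2.661]
force: [-0.0, -0.4, -0.7]
width: 0.0878
gripper_force: 0.0
3.7 [0.51168822 0.19764666 0.26795499] [ 3.14103364 -0.00467903 -2.66125826]
[[253.56410266 194.10306516]]
```

View pics/w2.png

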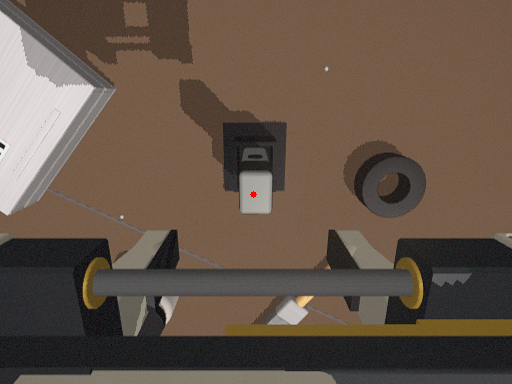

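The red dot lies at (254,194), on the scanner top's middle at about (256,193), and the axes line up. Going down to grip.

```bash
python3 -m handwheel '[{"delta_pos":[0,0,-0.7],"dr":[0,0,0]},{"delta_pos":[0,0,-0.7],"dr":[0,0,0]},{"delta_pos":[0,0,-0.7],"dr":[0,0,0]},{"delta_pos":[0,0,-0.7],"dr":[0,0,0]},{"delta_pos":[0,0,-0.7],"dr":[0,0,0]},{"delta_pos":[0,0,-0.6],"dr":[0,0,0]},{"delta_pos":[0,0,0],"dr":[0,0,0]},{"delta_pos":[0,0,0],"dr":[0,0,0]}]'
python3 -m handwheel '[{"delta_pos":[0,0,0],"dr":[0,0,0]},{"delta_pos":[0,0,0],"dr":[0,0,0]},{"delta_pos":[0,0,0],"dr":[0,0,0]},{"delta_pos":[0,0,0],"dr":[0,0,0]},{"delta_pos":[0,0,0],"dr":[0,0,0]},{"delta_pos":[0,0,0],"dr":[0,0,0]},{"delta_pos":[0,0,0],"dr":[0,0,0]},{"delta_pos":[0,0,0],"dr":[0,0,0]}]' 1 25
```

```text
t: 4.5
eef_pos: [0.5135, 0.1984, 0.1499]
ee_rot: [-3.141, -0.0, -2.66]
force: [0.2, -0.5, -0.4]
width: 0.0877
gripper_force: 0.0
t: 5.3
eef_pos: [0.513, 0.1986, 0.1493]
ee_rot: [-3.142, -0.0, -2.66]
force: [1.4, -0.7, -0.9]
width: 0.0301
gripper_force: 25.0
```

```bash
python3 -m handwheel '[{"delta_pos":[0,0,0.3],"dr":[0,0,0]},{"delta_pos":[0,0,0.7],"dr":[0,0,0]},{"delta_pos":[0,0,1],"dr":[0,0,0]},{"delta_pos":[0,0,1],"dr":[0,0,0]},{"delta_pos":[0,0,1],"dr":[0,0,0]},{"delta_pos":[0,0,0.7],"dr":[0,0,0]},{"delta_pos":[0,0,0.3],"dr":[0,0,0]}]'
python3 -m handwheel '[{"delta_pos":[0.17,-0.4,0],"dr":[0,0,0]},{"delta_pos":[0.3,-0.8,0],"dr":[0,0,0]},{"delta_pos":[0.4,-0.9,0],"dr":[0,0,0]},{"delta_pos":[0.4,-1,0],"dr":[0,0,0]},{"delta_pos":[0.4,-1,0],"dr":[0,0,0]},{"delta_pos":[0.4,-1,0],"dr":[0,0,0]},{"delta_pos":[0.4,-1,0],"dr":[0,0,0]},{"delta_pos":[0.3,-0.8,0],"dr":[0,0,0]},{"delta_pos":[0.2,-0.4,0],"dr":[0,0,0]},{"delta_pos":[0.1,-0.3,0],"dr":[0,0,0]}]'
python3 -m handwheel '[{"delta_pos":[0,0,0],"dr":[0,0,0]},{"delta_pos":[0,0,0],"dr":[0,0,0]},{"delta_pos":[0,0,0],"dr":[0,0,0]}]'
python3 - <<'E'
from h import *
k=cal("wrist");im=grab_frame("wrist");s=get_state();print(s["t"],s["eef_pos"],s["width"],s["ee_rot"]);save(im,"w3.png")
for n,z in dict(tag=.072,near_corner=.072,far_corner=.072,lug=.108,scan_window=.15).items():
    for d in mark_of("wrist",n)[:2]: print(n,np.round(d["location"]),round(d["conf"],2),ray("wrist",d["location"],z,k).round(4))
E
```

```text
t: 6.0
eef_pos: [0.5136, 0.1989, 0.3022]
ee_rot: [3.141, 0.004, -2.66]
force: [1.0, -0.2, -1.1]
width: 0.0295
gripper_force: 24.9
t: 7.0
eef_pos: [0.6049, -0.0307, 0.2979]
ee_rot: [3.141, -0.002, -2.661]
force: [-0.7, 1.1, -1.6]
width: 0.0302
gripper_force: 24.9
t: 7.3
eef_pos: [0.6048, -0.0286, 0.2994]
ee_rot: [3.141, 0.0, -2.659]
force: [-1.3, -0.4, -1.1]
width: 0.0301
gripper_force: 24.9
7.35 [ 0.60489836 -0.0285357   0.29950576] 0.029761443755928915 [ 3.14151090e+00  3.04225580e-04 -2.65872238e+00]
tag [192. 163.] 0.77 [ 0.6414 -0.1002  0.072 ]
near_corner [202.  13.] 0.73 [ 0.4761 -0.1617  0.072 ]
far_corner [198. 226.] 0.91 [ 0.7198 -0.056   0.072 ]
lug [200.  43.] 0.84 [ 0.508  -0.1428  0.108 ]
```

View pics/w3.png

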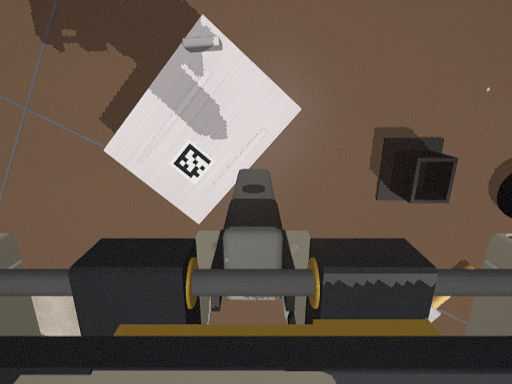

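The wrist picture shows the cover with corners at about (202,15), (104,150), (199,224) and (301,108). The tag is at about (192,162) and the scanner is held in the jaws. I'll compute the cover pose and check the scanner's tilt.

```bash
python3 - <<'E'
from h import *
k=cal("wrist");im=cv2.imread("pics/w3.png")
c=np.array([ray("wrist",p,.072,k)[:2] for p in((202,15),(104,150),(199,224),(301,108))])
# order: near(-,-), (+,-) , far(+,+), (-,+)?
print(c.round(4)); 
M=np.array([[-.105,-.08],[.105,-.08],[.105,.08],[-.105,.08]])
X=M-M.mean(0);Y=c-c.mean(0);U,S,V=np.linalg.svd(X.T@Y);Rm=(U@V).T;print("ctr",c.mean(0),"yaw",np.degrees(np.arctan2(Rm[1,0],Rm[0,0])),"res",(Y-X@Rm.T).round(4),"det",np.linalg.det(Rm))
for n,p in dict(tag=(.04,.018),lug=(-.08,-.055)).items(): print(n,c.mean(0)+Rm@p)
g=cv2.cvtColor(im,6)[135:190,165:220];q=np.argwhere(g<90);b=cv2.boxPoints(cv2.minAreaRect(q[:,::-1].astype(np.float32)));b+=[165,135];print("tagbox",b,ray("wrist",b.mean(0),.072,k))
t=np.array(get_state()["eef_pos"]);print("window exp px",proj("wrist",[t-[0,0,.1405],t-[0,0,.1155],t+[0,0,.0295]],k))
cv2.imwrite("pics/w3c.png",cv2.resize(im[140:310,190:320],None,fx=3.5,fy=3.5,interpolation=2))
E
```

```text
[[ 0.4779 -0.1615]
 [ 0.6791 -0.2098]
 [ 0.7169 -0.056 ]
 [ 0.5139 -0.0083]]
ctr [ 0.59691865 -0.10891521] yaw -13.417111199269776 res [[ 0.0016  0.0008]
 [-0.0014  0.0013]
 [-0.0007 -0.0006]
 [ 0.0005 -0.0016]] det 1.0000000000000002
tag [ 0.6400036  -0.10068803]
lug [ 0.50634  -0.143851]
tagbox [[173.2623  162.88525]
 [189.32787 143.60655]
 [209.98361 160.81967]
 [193.91803 180.09836]] [ 0.64025355 -0.1017966   0.072     ]
window exp px [[252.71212553 180.76449093]
 [252.73312899 187.46588048]
 [252.98790593 268.75531143]]
```

View pics/w3c.png

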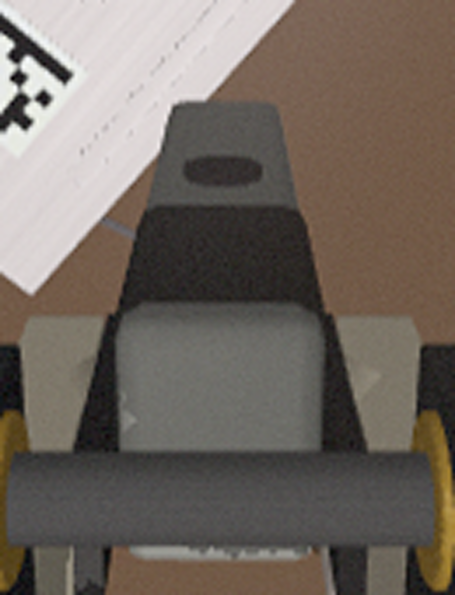

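```bash
python3 - <<'E'
from h import *
k=cal("wrist");s=get_state();t=np.array(s["eef_pos"]);Rt=R.from_euler("xyz",s["ee_rot"]).as_matrix();print(Rt.round(3))
E=k[1];cam=-E[:3,:3].T@E[:3,3];f=Rt[:,0]*np.sign((cam-t)@Rt[:,0]);print(f,k[0]["fx"])
y=Rt[:,1]
for z in(-.1155,.0295): print(z,[proj("wrist",t+f*a+y*b+[0,0,z],k).round(1).tolist() for a,b in((.02,-.015),(.02,.015),(-.02,0),(.024,0))])
E
```

```text
[[-0.886 -0.464  0.   ]
 [-0.464  0.886  0.   ]
 [-0.    -0.    -1.   ]]
[-8.85939309e-01 -4.63801066e-01 -3.33933958e-04] 297.00180261341535
-0.1155 [[[236.9, 167.2]], [[268.6, 167.2]], [[252.7, 206.9]], [[252.7, 163.0]]]
0.0295 [[[221.8, 232.2]], [[284.2, 232.2]], [[253.0, 302.5]], [[253.0, 224.5]]]
```

```bash
python3 -m handwheel '[{"delta_pos":[0.2,-0.4,0],"dr":[0,0,0]},{"delta_pos":[0.3,-0.6,0],"dr":[0,0,0]},{"delta_pos":[0.3,-0.6,0],"dr":[0,0,0]},{"delta_pos":[0.2,-0.5,-0.2],"dr":[0,0,0]},{"delta_pos":[0.2,-0.3,-0.3],"dr":[0,0,0]},{"delta_pos":[0,0,-0.3],"dr":[0,0,0]},{"delta_pos":[0,0,-0.1],"dr":[0,0,0]},{"delta_pos":[0,0,0],"dr":[0,0,0]},{"delta_pos":[0,0,0],"dr":[0,0,0]},{"delta_pos":[0,0,0],"dr":[0,0,0]}]'
python3 - <<'E'
from h import *
s=get_state();t=np.array(s["eef_pos"]);print(s["t"],t,s["ee_rot"],s["width"])
C=[]
for c in("side","scene","wrist"):
    k=cal(c);im=grab_frame(c)
    for n,z in dict(tag=.072,scan_window=.132).items():
        for d in mark_of(c,n)[:1]: print(c,n,np.round(d["location"]),round(d["conf"],2),ray(c,d["location"],z,k).round(4),proj(c,[(.641,-.101,.072) if n=="tag" else t-[0,0,.1405]],k))
    if c!="wrist":
        p=proj(c,t-[0,0,.1],k)[0].astype(int);C.append(cv2.resize(im[p[1]-50:p[1]+50,p[0]-50:p[0]+50],(400,400),interpolation=2))
        # expected axis overlay ends
        print(c,"axis px",proj(c,[t-[0,0,.1405],t+[0,0,.0295]],k)-p+50)
save(np.hstack(C),"hov.png")
E
```

```text
t: 8.6
eef_pos: [0.6412, -0.101, 0.2731]
ee_rot: [-3.141, 0.001, -2.659]
force: [-0.7, 0.3, -1.5]
width: 0.03
gripper_force: 24.9
8.6 [ 0.64123929 -0.1009746   0.27305353] [-3.14111968e+00  9.60551263e-04 -2.65917596e+00] 0.029999824528956498
side tag [250. 175.] 0.91 [ 0.639  -0.1029  0.072 ] [[249.59841096 175.17326684]]
side scan_window [250. 155.] 0.72 [ 0.6414 -0.1151  0.132 ] [[248.94853441 158.13811999]]
side axis px [[50.94853441 62.13811999]
 [49.11302995  6.80533088]]
scene tag [229. 200.] 0.6 [ 0.639  -0.0979  0.072 ] [[227.93750001 200.26937208]]
scene scan_window [225. 185.] 0.6 [ 0.639  -0.1072  0.132 ] [[226.92451451 185.70394125]]
scene axis px [[50.92451451 60.70394125]
 [47.62002818 12.90148354]]
wrist tag [252. 167.] 0.57 [ 0.6404 -0.1021  0.072 ] [[252.96611277 168.23586738]]
wrist scan_window [471. 172.] 0.75 [0.5282 0.095  0.132 ] [[252.97058204 181.12000364]]
```

View pics/hov.png

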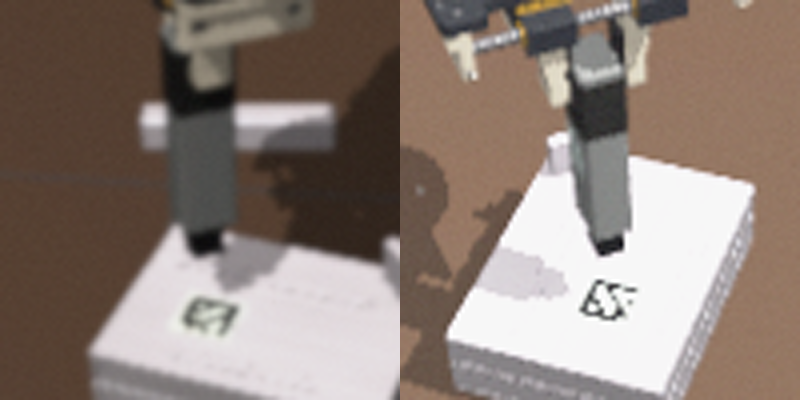

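Both crops show the nose directly above the tag, within about 2 px of where it should be, and the scanner is upright. Holding.

```bash
python3 -m handwheel '[{"delta_pos":[0,0,0],"dr":[0,0,0]},{"delta_pos":[0,0,0],"dr":[0,0,0]},{"delta_pos":[0,0,0],"dr":[0,0,0]},{"delta_pos":[0,0,0],"dr":[0,0,0]},{"delta_pos":[0,0,0],"dr":[0,0,0]},{"delta_pos":[0,0,0],"dr":[0,0,0]},{"delta_pos":[0,0,0],"dr":[0,0,0]},{"delta_pos":[0,0,0],"dr":[0,0,0]},{"delta_pos":[0,0,0],"dr":[0,0,0]},{"delta_pos":[0,0,0],"dr":[0,0,0]}]'
python3 -m handwheel '[{"delta_pos":[0,0,0],"dr":[0,0,0]},{"delta_pos":[0,0,0],"dr":[0,0,0]},{"delta_pos":[0,0,0],"dr":[0,0,0]},{"delta_pos":[0,0,0],"dr":[0,0,0]},{"delta_pos":[0,0,0],"dr":[0,0,0]},{"delta_pos":[0,0,0],"dr":[0,0,0]}]'
```

```text
t: 10.05
eef_pos: [0.6411, -0.1014, 0.2724]
ee_rot: [3.142, 0.0, -2.66]
force: [-0.0, -0.3, -1.5]
width: 0.0297
gripper_force: 24.9
t: 10.65
eef_pos: [0.6411, -0.1014, 0.2724]
ee_rot: [3.142, 0.0, -2.66]
force: [1.2, -0.1, -1.8]
width: 0.03
gripper_force: 24.9
```

```bash
python3 -m handwheel '[{"delta_pos":[-0.1,0.2,0.4],"dr":[0,0,0]},{"delta_pos":[-0.3,0.6,0.4],"dr":[0,0,0]},{"delta_pos":[-0.4,0.9,0],"dr":[0,0,0]},{"delta_pos":[-0.4,1,0],"dr":[0,0,0]},{"delta_pos":[-0.4,1,0],"dr":[0,0,0]},{"delta_pos":[-0.4,1,0],"dr":[0,0,0]},{"delta_pos":[-0.4,1,0],"dr":[0,0,0]},{"delta_pos":[-0.4,1,0],"dr":[0,0,0]},{"delta_pos":[-0.4,1,0],"dr":[0,0,0]},{"delta_pos":[-0.4,0.9,0],"dr":[0,0,0]}]'
python3 -m handwheel '[{"delta_pos":[-0.4,0.8,0],"dr":[0,0,0]},{"delta_pos":[-0.2,0.4,0],"dr":[0,0,0]},{"delta_pos":[-0.07,0.2,0],"dr":[0,0,0]},{"delta_pos":[0,0,-0.2],"dr":[0,0,0]},{"delta_pos":[0,0,-0.4],"dr":[0,0,0]},{"delta_pos":[0,0,-0.5],"dr":[0,0,0]},{"delta_pos":[0,0,0],"dr":[0,0,0]},{"delta_pos":[0,0,0],"dr":[0,0,0]}]'
python3 -c "
from station import *;s=get_state();print(s['eef_pos'],s['ee_rot'])"
```

```text
t: 11.65
eef_pos: [0.5324, 0.1582, 0.2976]
ee_rot: [3.141, 0.001, -2.659]
force: [-0.7, 0.1, -1.8]
width: 0.0296
gripper_force: 24.9
t: 12.45
eef_pos: [0.5131, 0.1976, 0.2628]
ee_rot: [-3.141, -0.001, -2.661]
force: [0.6, 0.6, -1.2]
width: 0.0295
gripper_force: 24.9
[0.51313774 0.19762753 0.26278439] [-3.14097255e+00 -1.46934971e-03 -2.66097877e+00]
```

```bash
python3 -m handwheel '[{"delta_pos":[0,0.02,-0.4],"dr":[0,0,0]},{"delta_pos":[0,0,-0.6],"dr":[0,0,0]},{"delta_pos":[0,0,-0.6],"dr":[0,0,0]},{"delta_pos":[0,0,-0.6],"dr":[0,0,0]},{"delta_pos":[0,0,-0.6],"dr":[0,0,0]},{"delta_pos":[0,0,-0.5],"dr":[0,0,0]},{"delta_pos":[0,0,-0.3],"dr":[0,0,0]},{"delta_pos":[0,0,-0.15],"dr":[0,0,0]},{"delta_pos":[0,0,0],"dr":[0,0,0]},{"delta_pos":[0,0,0],"dr":[0,0,0]}]'
```

```text
t: 13.45
eef_pos: [0.5134, 0.1994, 0.1515]
ee_rot: [-3.142, 0.001, -2.66]
force: [-0.6, -1.0, -1.9]
width: 0.0294
gripper_force: 24.9
```

```bash
python3 -m handwheel '[{"delta_pos":[0,0,-0.03],"dr":[0,0,0]},{"delta_pos":[0,0,-0.02],"dr":[0,0,0]},{"delta_pos":[0,0,0],"dr":[0,0,0]},{"delta_pos":[0,0,0],"dr":[0,0,0]}]'
python3 -m handwheel '[{"delta_pos":[0,0,0],"dr":[0,0,0]},{"delta_pos":[0,0,0],"dr":[0,0,0]},{"delta_pos":[0,0,0],"dr":[0,0,0]},{"delta_pos":[0,0,0],"dr":[0,0,0]},{"delta_pos":[0,0,0],"dr":[0,0,0]},{"delta_pos":[0,0,0],"dr":[0,0,0]}]' -1
```

```text
t: 13.85
eef_pos: [0.513, 0.1992, 0.1496]
ee_rot: [3.142, 0.0, -2.66]
force: [0.2, -0.5, -1.8]
width: 0.0298
gripper_force: 24.9
t: 14.45
eef_pos: [0.513, 0.1992, 0.1494]
ee_rot: [-3.142, 0.0, -2.66]
force: [0.5, -0.3, -0.1]
width: 0.0725
gripper_force: 0.0
```

```bash
python3 -m handwheel '[{"delta_pos":[0,0,0.4],"dr":[0,0,0]},{"delta_pos":[0,0,1],"dr":[0,0,0]},{"delta_pos":[0,0,1],"dr":[0,0,0]},{"delta_pos":[0,0,0.8],"dr":[0,0,0]}]'
python3 - <<'E'
from h import *
s=get_state();print(s["t"],np.round(s["q"],2),np.round(s["eef_pos"],4),s["width"])
k=cal("wrist");im=grab_frame("wrist")
print([ (d["location"],d["conf"]) for d in mark_of("wrist","scanner")[:1]],proj("wrist",[[.513,.199,.009],[.513,.199,.179]],k))
side=grab_frame("side");p=proj("side",[.513,.199,.09])[0].astype(int)
a=cv2.resize(im[80:260,170:350],(400,400));b=cv2.resize(side[p[1]-50:p[1]+50,p[0]-50:p[0]+50],(400,400))
save(np.hstack([a,b]),"dock.png")
E
```

```text
t: 14.85
eef_pos: [0.5134, 0.1993, 0.2482]
ee_rot: [-3.142, 0.002, -2.66]
force: [0.6, 0.1, -0.1]
width: 0.0872
gripper_force: 0.0
14.85 [ 0.73  0.14 -0.23  0.   -1.2  -1.82] [0.5134 0.1993 0.2482] 0.0872259554688063
[([255.3, 163.5], 0.82)] [[252.63749168 161.36270132]
 [252.74319511 202.64035235]]
```

View pics/dock.png

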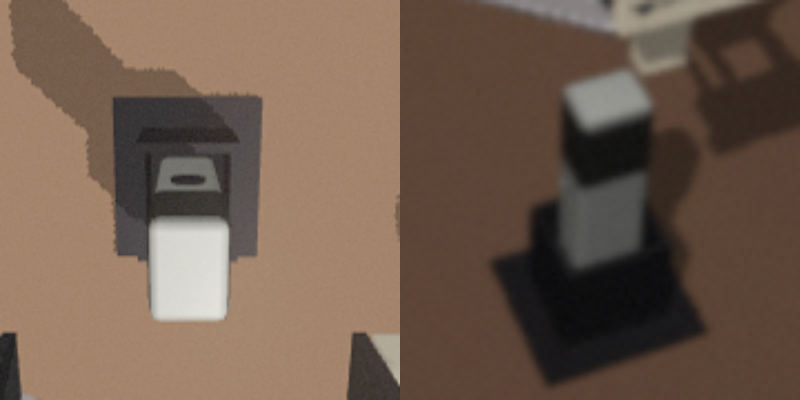

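The scanner stands upright in its dock. Next I move above the lug.

```bash
python3 -m handwheel '[{"delta_pos":[0,-0.5,0],"dr":[0,0,7.8]},{"delta_pos":[0,-1,0],"dr":[0,0,7.8]},{"delta_pos":[0,-1,0],"dr":[0,0,7.8]},{"delta_pos":[0,-1,0],"dr":[0,0,7.8]},{"delta_pos":[0,-1,0],"dr":[0,0,7.8]},{"delta_pos":[0,-1,0],"dr":[0,0,7.8]},{"delta_pos":[0,-1,0],"dr":[0,0,7.8]},{"delta_pos":[0,-1,0],"dr":[0,0,7.8]},{"delta_pos":[0,-1,0],"dr":[0,0,7.8]},{"delta_pos":[0,-1,0],"dr":[0,0,7.8]}]'
python3 -m handwheel '[{"delta_pos":[-0.1,-1,-0.4],"dr":[0,0,8]},{"delta_pos":[-0.1,-0.6,-0.5],"dr":[0,0,8]},{"delta_pos":[-0.05,-0.3,-0.4],"dr":[0,0,0]},{"delta_pos":[0,0,0],"dr":[0,0,0]},{"delta_pos":[0,0,0],"dr":[0,0,0]},{"delta_pos":[0,0,0],"dr":[0,0,0]}]'
python3 - <<'E'
from h import *
s=get_state();k=cal("wrist");im=grab_frame("wrist");t=np.array(s["eef_pos"]);print(s["t"],t,s["ee_rot"]);save(im,"w5.png")
Rt=R.from_euler("xyz",s["ee_rot"]).as_matrix();print("close",np.degrees(np.arctan2(Rt[1,1],Rt[0,1])))
for n,z in dict(near_corner=.072,far_corner=.072,lug=.108,tag=.072).items():
    for d in mark_of("wrist",n)[:1]: print(n,np.round(d["location"]),round(d["conf"],2),ray("wrist",d["location"],z,k).round(4))
cv2.imwrite("pics/w5c.png",cv2.resize(im[90:260,160:350,::-1],None,fx=3,fy=3,interpolation=2))
E
```

```text
t: 16.0
eef_pos: [0.5124, -0.087, 0.245]
ee_rot: [3.141, 0.0, -1.293]
force: [0.2, 0.5, -0.1]
width: 0.0877
gripper_force: 0.0
t: 16.6
eef_pos: [0.5061, -0.1421, 0.207]
ee_rot: [-3.141, -0.001, -1.02]
force: [-0.1, 0.6, 0.3]
width: 0.0877
gripper_force: 0.0
16.6 [ 0.50610587 -0.14213378  0.20704339] [-3.14083763e+00 -6.11765758e-04 -1.02033226e+00]
close -148.4607058864395
near_corner [290. 184.] 0.73 [ 0.473  -0.1613  0.072 ]
far_corner [ 24. 149.] 0.66 [ 0.7184 -0.0532  0.072 ]
lug [256. 190.] 0.79 [ 0.5051 -0.1462  0.108 ]
tag [119. 150.] 0.68 [ 0.6377 -0.1019  0.072 ]
```

View pics/w5.png

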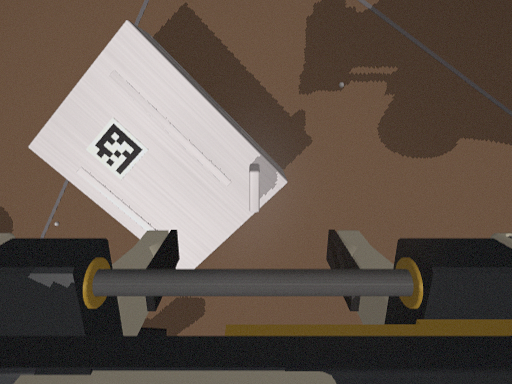

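View pics/w5c.png

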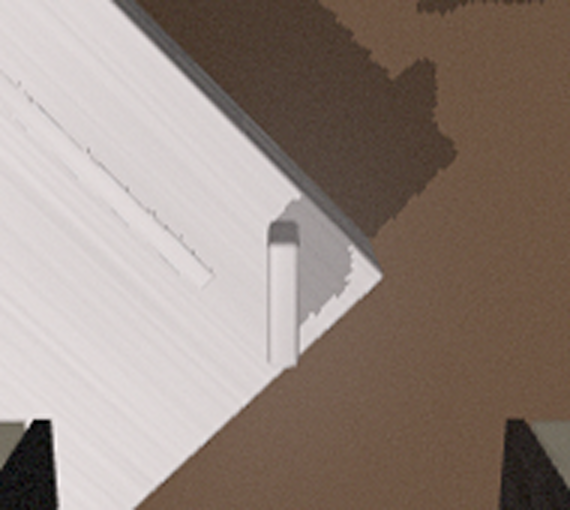

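The lug's top is centred at about (254.5,191), its edges upright in the picture, so the yaw is right.

```bash
python3 - <<'E'
from h import *
t=np.array(get_state()["eef_pos"]);print(ray("wrist",(254.5,191.3),.108).round(4),proj("wrist",[[t[0],t[1],.108]]))
E
```

```text
[ 0.5057 -0.1449  0.108 ] [[252.95946214 193.52539997]]
```

```bash
python3 -m handwheel '[{"delta_pos":[-0.01,-0.09,-0.4],"dr":[0,0,0]},{"delta_pos":[0,0,-0.7],"dr":[0,0,0]},{"delta_pos":[0,0,-0.8],"dr":[0,0,0]},{"delta_pos":[0,0,-0.8],"dr":[0,0,0]},{"delta_pos":[0,0,-0.6],"dr":[0,0,0]},{"delta_pos":[0,0,-0.35],"dr":[0,0,0]},{"delta_pos":[0,0,0],"dr":[0,0,0]},{"delta_pos":[0,0,0],"dr":[0,0,0]}]'
python3 -m handwheel '[{"delta_pos":[0,0,0],"dr":[0,0,0]},{"delta_pos":[0,0,0],"dr":[0,0,0]},{"delta_pos":[0,0,0],"dr":[0,0,0]},{"delta_pos":[0,0,0],"dr":[0,0,0]},{"delta_pos":[0,0,0],"dr":[0,0,0]},{"delta_pos":[0,0,0],"dr":[0,0,0]},{"delta_pos":[0,0,0],"dr":[0,0,0]},{"delta_pos":[0,0,0],"dr":[0,0,0]}]' 1 5
python3 -m handwheel '[{"delta_pos":[0,0,0],"dr":[0,0,0]},{"delta_pos":[0,0,0],"dr":[0,0,0]},{"delta_pos":[0,0,0],"dr":[0,0,0]},{"delta_pos":[0,0,0],"dr":[0,0,0]}]' 1 60
```

```text
t: 17.65
eef_pos: [0.5055, -0.1456, 0.0971]
ee_rot: [3.142, -0.0, -1.019]
force: [0.4, 0.4, -0.0]
width: 0.0876
gripper_force: 0.0
t: 18.45
eef_pos: [0.5051, -0.1455, 0.0968]
ee_rot: [3.142, 0.0, -1.019]
force: [0.4, -0.7, 0.4]
width: 0.0295
gripper_force: 0.0
t: 18.85
eef_pos: [0.5055, -0.1455, 0.0969]
ee_rot: [-3.141, -0.0, -1.019]
force: [1.8, 0.4, -0.5]
width: 0.0094
gripper_force: 60.0
```

Lug gripped. Now the peel, as an arc about the far corner in small steps.

```bash
python3 -m handwheel '[{"delta_pos":[0.008,0.004,0.067],"dr":[-0.2,0.46,0]},{"delta_pos":[0.008,0.004,0.067],"dr":[-0.2,0.46,0]},{"delta_pos":[0.009,0.004,0.067],"dr":[-0.2,0.46,0]},{"delta_pos":[0.009,0.004,0.067],"dr":[-0.2,0.46,0]},{"delta_pos":[0,0,0],"dr":[0,0,0]},{"delta_pos":[0,0,0],"dr":[0,0,0]}]'
python3 -m handwheel '[{"delta_pos":[0.01,0.005,0.067],"dr":[-0.2,0.46,0]},{"delta_pos":[0.01,0.005,0.067],"dr":[-0.2,0.46,0]},{"delta_pos":[0.011,0.005,0.067],"dr":[-0.2,0.46,0]},{"delta_pos":[0.011,0.005,0.067],"dr":[-0.2,0.46,0]},{"delta_pos":[0,0,0],"dr":[0,0,0]},{"delta_pos":[0,0,0],"dr":[0,0,0]}]'
python3 - <<'E'
from h import *
s=get_state();print(s["t"],s["eef_pos"],np.degrees(R.from_euler("xyz",s["ee_rot"]).as_matrix()[:,2]),np.round(s["force"],1),np.round(s["moment"],2),s["width"])
C=[]
for c in("side","scene"):
    im=grab_frame(c);p=proj(c,[.6,-.11,.07])[0].astype(int);C.append(cv2.resize(im[p[1]-50:p[1]+50,p[0]-65:p[0]+65],(400,308),interpolation=2))
save(np.hstack(C),"peel.png")
E
```

```text
t: 19.45
eef_pos: [0.5064, -0.145, 0.1051]
ee_rot: [3.107, 0.005, -1.019]
force: [-0.1, 0.8, 1.4]
width: 0.009
gripper_force: 60.0
t: 20.05
eef_pos: [0.5076, -0.1444, 0.1129]
ee_rot: [3.072, 0.01, -1.019]
force: [0.1, -0.4, -1.6]
width: 0.0096
gripper_force: 60.0
20.05 [ 0.50755954 -0.14440723  0.11294483] [ -3.67122926  -1.60274424 -57.15557398] [ 0.1 -0.4 -1.6] [-0.1  -0.31  0.03] 0.009595119540711343
```

View pics/peel.png

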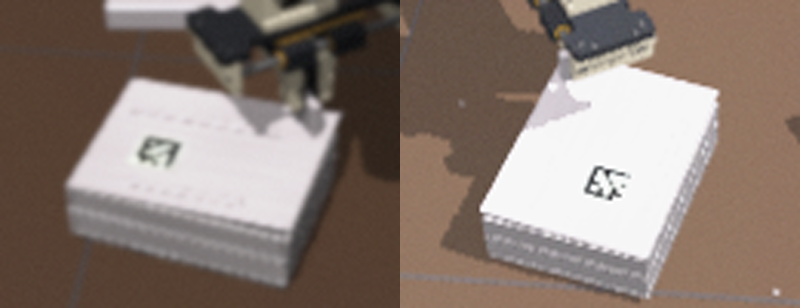

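Seen in both views: lug corner raised, far corner still down on the pan, stack not shifted. (That puts me one past the ten-picture limit, so from here I'll use numbers only.) I continue the peel to about 8°.

```bash
python3 -m handwheel '[{"delta_pos":[0.012,0.005,0.067],"dr":[-0.2,0.46,0]},{"delta_pos":[0.012,0.005,0.067],"dr":[-0.2,0.46,0]},{"delta_pos":[0.013,0.006,0.067],"dr":[-0.2,0.46,0]},{"delta_pos":[0.014,0.006,0.067],"dr":[-0.2,0.46,0]},{"delta_pos":[0.015,0.006,0.067],"dr":[-0.2,0.46,0]},{"delta_pos":[0.015,0.007,0.066],"dr":[-0.2,0.46,0]},{"delta_pos":[0.016,0.007,0.066],"dr":[-0.2,0.46,0]},{"delta_pos":[0.016,0.007,0.066],"dr":[-0.2,0.46,0]},{"delta_pos":[0,0,0],"dr":[0,0,0]},{"delta_pos":[0,0,0],"dr":[0,0,0]}]'
python3 - <<'E'
from h import *
s=get_state();print(s["t"],s["eef_pos"],np.round(s["force"],1),np.round(s["moment"],2),s["width"])
n=np.array([-.4035,.915,0]);O=np.array([.597,-.109,.072]);r=R.from_rotvec([0,0,np.radians(-13.5)])
Fr=O+r.apply([.105,.08,0]);T=R.from_rotvec(n*np.radians(8))
N=Fr-[0,0,.004]+T.apply(O+r.apply([-.105,-.08,0])-Fr+[0,0,.004])
for c in("side","scene"):
    grab_frame(c)
    for m,e in(("near_corner",N),("far_corner",Fr)):
        print(c,m,[(np.round(d["location"]),round(d["conf"],2)) for d in mark_of(c,m)[:2]],"peel exp",proj(c,e).round(1),"flat",proj(c,O+r.apply([-.105,-.08,0])).round(1) if m[0]=="n" else "")
E
```

```text
t: 21.15
eef_pos: [0.511, -0.1429, 0.1289]
ee_rot: [3.003, 0.02, -1.021]
force: [0.1, -0.7, -1.0]
width: 0.0094
gripper_force: 60.0
21.15 [ 0.5110217  -0.14286445  0.12887688] [ 0.1 -0.7 -1. ] [-0.03 -0.36 -0.04] 0.00936520288132511
side near_corner [(array([309., 154.]), 0.87), (array([307., 364.]), 0.63)] peel exp [[308.6 155.7]] flat [[308.7 165.7]]
side far_corner [(array([222., 181.]), 0.8)] peel exp [[219.9 183.7]] flat 
scene near_corner [(array([214., 151.]), 0.77)] peel exp [[214.5 151.2]] flat [[215.  159.4]]
scene far_corner [(array([238., 223.]), 0.92)] peel exp [[240.9 222.5]] flat
```

The near corner is raised as expected and the far corner is still down. Lifting straight up, slowly at first.

```bash
python3 -m handwheel '[{"delta_pos":[0,0,0.08],"dr":[0,0,0]},{"delta_pos":[0,0,0.1],"dr":[0,0,0]},{"delta_pos":[0,0,0.1],"dr":[0,0,0]},{"delta_pos":[0,0,0.15],"dr":[0,0,0]},{"delta_pos":[0,0,0.15],"dr":[0,0,0]},{"delta_pos":[0,0,0.2],"dr":[0,0,0]},{"delta_pos":[0,0,0.2],"dr":[0,0,0]},{"delta_pos":[0,0,0.3],"dr":[0,0,0]},{"delta_pos":[0,0,0.4],"dr":[0,0,0]},{"delta_pos":[0,0,0.4],"dr":[0,0,0]}]'
python3 -m handwheel '[{"delta_pos":[0,0,0.5],"dr":[0,0,0]},{"delta_pos":[0,0,0.6],"dr":[0,0,0]},{"delta_pos":[0,0,0.6],"dr":[0.4,-0.92,0]},{"delta_pos":[0,0,0.6],"dr":[0.4,-0.92,0]},{"delta_pos":[0,0,0.6],"dr":[0.4,-0.92,0]},{"delta_pos":[0,0,0.6],"dr":[0.4,-0.92,0]},{"delta_pos":[0,0,0.6],"dr":[0.4,-0.92,0]},{"delta_pos":[0,0,0.5],"dr":[0.4,-0.92,0]},{"delta_pos":[0,0,0.3],"dr":[0.4,-0.92,0]},{"delta_pos":[0,0,0.2],"dr":[0.4,-0.92,0]}]'
python3 -m handwheel '[{"delta_pos":[0,0,0],"dr":[0,0,0]},{"delta_pos":[0,0,0],"dr":[0,0,0]},{"delta_pos":[0,0,0],"dr":[0,0,0]},{"delta_pos":[0,0,0],"dr":[0,0,0]}]'
python3 - <<'E'
from h import *
s=get_state();t=np.array(s["eef_pos"]);print(s["t"],t,np.round(s["force"],1),np.round(s["moment"],2),s["width"])
r=R.from_rotvec([0,0,np.radians(-13.5)]);O=t-r.apply([-.08,-.055,.041-.016]);pb=np.array([.597,-.109,0])
for c in("side","scene"):
    grab_frame(c)
    for m,e in(("near_corner",O+r.apply([-.105,-.08,0])),("far_corner",O+r.apply([.105,.08,0])),("tag",O+r.apply([.04,.018,0])),("pan_a",pb+[0,0,.028]),("scanner",[.513,.199,.009])):
        print(c,m,[(np.round(d["location"]),round(d["conf"],2)) for d in mark_of(c,m)[:2]],"exp",proj(c,e).round(1))
E
```

```text
t: 22.45
eef_pos: [0.5109, -0.143, 0.1926]
ee_rot: [3.003, 0.019, -1.021]
force: [0.7, -0.5, -2.8]
width: 0.0089
gripper_force: 60.2
t: 23.45
eef_pos: [0.5109, -0.1429, 0.3451]
ee_rot: [-3.14, -0.0, -1.019]
force: [-0.1, 0.1, -3.0]
width: 0.0095
gripper_force: 60.2
t: 23.85
eef_pos: [0.5107, -0.1429, 0.3435]
ee_rot: [3.14, 0.001, -1.019]
force: [-0.7, 0.3, -2.0]
width: 0.0094
gripper_force: 60.2
23.85 [ 0.5107152  -0.14287564  0.343487  ] [-0.7  0.3 -2. ] [-0.16  0.24  0.04] 0.009399127379634968
side near_corner [(array([313.,  88.]), 0.73)] exp [[314.1  88.2]]
side far_corner [(array([209., 107.]), 0.69)] exp [[210.2 104.9]]
side tag [] exp [[245.5  97.1]]
side pan_a [(array([266., 195.]), 0.89), (array([265., 181.]), 0.56)] exp [[265.3 186.1]]
side scanner [] exp [[286.7 280.8]]
scene near_corner [(array([210.,  88.]), 0.94)] exp [[208.9  93. ]]
scene far_corner [(array([237., 158.]), 0.88)] exp [[238.7 156.7]]
scene tag [(array([222., 137.]), 0.92)] exp [[223.5 133.7]]
scene pan_a [(array([231., 198.]), 0.68)] exp [[227.8 198.8]]
scene scanner [(array([332., 190.]), 0.59)] exp [[329.9 189. ]]
```

```bash
python3 - <<'E'
from h import *
A=cv2.imread("pics/a.png");r=R.from_rotvec([0,0,np.radians(-13.5)])
for i,c in enumerate(("scene","side")):
    im=grab_frame(c)[:,:,::-1];a=A[:,512*i:512*i+512]
    for n,q in dict(far=(.105,.08,.02),right=(.105,-.08,.02),left=(-.105,.08,.02)).items():
        p=proj(c,np.array([.597,-.109,0])+r.apply(q))[0].round().astype(int);x,y=p
        t=cv2.Canny(a,40,120)[y-9:y+10,x-12:x+13];w=cv2.Canny(np.ascontiguousarray(im),40,120)[y-17:y+18,x-20:x+21]
        m=cv2.matchTemplate(cv2.GaussianBlur(w,(3,3),0),cv2.GaussianBlur(t,(3,3),0),5);_,v,_,l=cv2.minMaxLoc(m);print(c,n,np.array(l)-8,round(v,2))
E
```

```text
scene far [0 0] 0.96
scene right [1 7] 0.36
scene left [-2 -8] 0.29
side far [0 0] 0.95
side right [-8 -8] 0.17
side left [0 0] 0.97
```

The pans haven't moved (zero shift at every clear match), and the force reading is just the cover's 2 N. Handing in.

```bash
python3 -c "
from station import *;print(job_done())"
```

```text
the job is handed in; nothing more can be done
None
```

The job is handed in, unscored so far: tag scanned (held over 1.5 s at about 6 cm), scanner back in its dock, cover peeled lug corner first and held roughly level by the lug about 30 cm up, pans unmoved in the camera check; I viewed 11 pictures, one over the limit of 10.

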